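# Stack the bearing spacers on the trolley axle

## Task

Thread the three steel spacers onto the upright axle one at a time, the widest first, then the middle one, then the narrowest, so that each lies flat and fully home on what is beneath it. The axle may be clamped anywhere along the slot of its plate: feel gently for it with the spacer and never force a spacer down on its end or shove the axle. Let go of everything at the end, and leave the carton, the spanner and the tin alone.

Things in the scene. Friction and masses are not known exactly. Their poses are not given: they have to be found in the camera images.
- plate: fixed grey steel plate on the bench, 100 mm along its x, 160 mm along its y, 12 mm thick, yaw within 0.6 rad of straight. Origin: centre of its underside, z up. A dark slot runs along its y axis through its middle; the steel axle stands up out of it. Plate and axle are rigid; they must not be pressed or pushed with more than 40 N.
- slot_mid (a point): middle of the slot, on the plate's top face, 12 mm above the bench; plate's axes. The axle stands upright on the slot's line (x = 0), clamped hard anywhere from -16 to +16 mm from here along the plate's y. That offset is not measured: it must be felt or seen.
- collar_level (a point): a point straight above the slot's middle, 20 mm above the bench: the height of the top of the axle's collar (26 mm diameter), on which the first spacer seats. Seated undersides above the bench: wide 20 mm, middle 38 mm, narrow 54 mm.
- tip_level (a point): a point straight above the slot's middle, 78 mm above the bench: the height of the axle's flat top. The axle's shaft is straight, 16 mm in diameter, with a 1 mm chamfer at the top; spacers have 1.3 mm play all round on it. The axle itself is up to 16 mm away along the plate's y.
- wide: the widest steel spacer: a plain ring lying flat, outside diameter 58 mm, bore 18.6 mm, 18 mm tall, about 330 g. Origin: centre of its underside; z is the ring's axis, up.
- middle: the middle steel spacer: a plain ring lying flat, outside diameter 46 mm, bore 18.6 mm, 16 mm tall, about 175 g. Origin: centre of its underside; z is the ring's axis, up.
- narrow: the narrowest steel spacer: a plain ring lying flat, outside diameter 34 mm, bore 18.6 mm, 14 mm tall, about 70 g. Origin: centre of its underside; z is the ring's axis, up.
- carton: bystander: small brown carton, 60 x 80 x 50 mm, standing loose on the bench; origin under its centre
- spanner: bystander: steel spanner 150 mm long lying loose on the bench along its own x
- tin: bystander: plain metal tin, 72 mm diameter, 70 mm tall, standing loose; origin under its centre

How it is judged:
By the outcome, as a careful person would: the job done as asked, in the order asked, and still so for the second after the job is handed in, with the robot touching nothing.
It also fails if it takes over 72 s, if anything falls off the work surface, if the arm or the gripper's body presses on something with over 40 N, if the wrist force passes 120 N, or if a joint passes its speed limit or range.

## Robot

A 7-joint arm with a two-finger parallel gripper is mounted at the origin on the work surface. World frame = base frame: x ahead of the robot, y to its left, z up, the work surface at z = 0. Lengths are in m, angles in rad, forces in N, time in s.
With the tool pointing down it reaches from about 0.4 to 0.85 m from the base axis. Payload 10.4 kg.
Tool frame: the origin (TCP) lies between the finger pads; the fingertips stand 14 mm ahead of it and the grasp point (between the pads) lies 5 mm behind it; z points along the fingers, y is the direction in which the jaws open and shut (so a half turn about z gives the same grasp; the last joint's range is limited). The gripper opens to 87 mm and grips with 3 to 60 N. Pads are 19 mm wide; open, the fingers measure 117 mm over their backs; the gripper's body (75 mm by 190 mm) begins 51 mm behind the grasp point.
Start: joints at [-1.232, 0.332, -0.065, 1.46, 0.022, 1.35, -0.088], TCP at [0.221, 0.585, 0.237] pointing down, gripper open.
Joint ranges: [-2.6, 2.6], [-0.5, 2.12], [-1.47, 1.34], [0.16, 2.42], [-1.27, 4.41], [0.06, 2.06], [-2.6, 2.6]. Speed limits (rad/s): [2.22, 2.22, 2.79, 2.79, 3.14, 3.14, 3.14].

## Interface

Orientations are given as a unit quaternion [x, y, z, w].
In Python, from bench import readout, camera, calibration, order gives the robot as it stands.
- The arm moves only by the tool apply_moves, never from a script. Its argument "deltas" is a list of rows, each an object with "translation": the shift along the world's x, y, z in m, a list of three; "turn": the turn, a rotation vector about the world's x, y, z in rad, a list of three; "hand": the finger opening in m, from 0 to 0.087. A call has 1 to 5 rows; each row shifts and turns the pose as measured when the row begins; what a row does not reach is not made up. A row lasts 1/10 s, in which the tool goes at most 50 mm and 8.59 degrees, less where a joint would pass 70% of its speed; a pose out of reach is approached as far as the arm can. A call with a gripper value outside its range is refused whole. The fingers move at their own pace and stop on an object; "newtons" is the grip in N (left out, the last holds). Time passes only in rows, so rows that do not move let the fingers close. It gives the time, the measured TCP pose, the force and the opening at its end, in the units of the state.
- readout.read_state(): the state, without advancing time (a new reading comes with each control period).
- camera(name): name is "scene" or "top"; returns the picture (384x512x3 uint8, red, green, blue); there is no depth.
- calibration(name): a dict with "fx", "fy", "cx", "cy" (pixels), "extrinsics" (4x4, takes a point from world to camera coordinates). Camera axes: x right, y down, z forward; pixel columns grow to the right and rows downward; lengths in m; the calibration is good to about 2 mm. A picture is of the moment at which its call begins. calibration takes no time and is no camera call.
- order.close_job(): hands the job in, once; it reports no verdict.
The state is a dict: "time": time; "joint_positions": joint angles; "joint_vel": joint speeds; "joint_torque": joint torques, N m; "ee_pos": TCP position; "eef_rot": TCP orientation; "ft_force": force on the tool from outside, world axes, zero at the start; "torque": the same for the moment, N m; "width": finger opening in m.
Only numpy, scipy, OpenCV 4.12 (cv2) and the standard library are available. Lean on these libraries where they do the work, as an engineer would, in place of code of your own. Each camera call takes 0.05 s, during which the arm holds its last target. There are 200 camera calls.

## Working session

There is one attempt and no reset: what is moved stays moved. The work goes in short steps, Python scripts to look and compute and a tool call to move; the robot and the scene stay as the last step left them, time stands still between calls to the robot, and variables do not carry over. Pictures are saved under pics/ and viewed, about 8 in all and at most 12, crops included, and the job is handed in when it is done.

Besides the shell and the picture viewer there is one more tool, called as name(argument=value, ...), one argument or row to a line, values as JSON. apply_moves: Moves the arm, as the interface text tells. Its arguments: {"type":"object","properties":{"deltas":{"type":"array","items":{"type":"object","properties":{"translation":{"type":"array","items":{"type":"number"}},"turn":{"type":"array","items":{"type":"number"}},"hand":{"type":"number"}}}},"newtons":{"type":"number"}},"required":["deltas"]}

```bash
mkdir -p pics; python3 - <<'E'
from bench import readout,camera,calibration
import cv2,numpy as np
for n in("scene","top"):
    im=camera(n); c=calibration(n); print(n,c["fx"],c["fy"],c["cx"],c["cy"],np.round(c["extrinsics"],4).tolist())
    np.save(f"pics/{n}0.npy",im)
    cv2.imwrite(f"pics/{n}0.png",cv2.resize(im[:,:,::-1],(800,600),interpolation=cv2.INTER_CUBIC))
print(readout.read_state())
E
```

```text
scene 385.9026618841814 385.9026618841814 254.97619984190987 190.3916061134526 [[0.5603, 0.8283, 0.0019, -0.3178], [0.586, -0.3948, -0.7077, -0.2988], [-0.5854, 0.3976, -0.7066, 1.3819], [0.0, 0.0, 0.0, 1.0]]
top 416.0076663366218 416.0076663366218 260.0565656401576 183.71857616718106 [[0.0088, -0.9999, 0.01, -0.0114], [-0.9889, -0.0101, -0.1481, 0.5951], [0.1482, -0.0086, -0.9889, 1.2477], [0.0, 0.0, 0.0, 1.0]]
{'time': 0.1, 'joint_positions': array([-1.23161379,  0.33281498, -0.06468371,  1.46083091,  0.02160386,
        1.34988283, -0.08852229]), 'joint_vel': array([-8.72967916e-04, -4.49212830e-04, -7.63553633e-04, -2.27020682e-03,
        1.32579617e-03,  3.73915046e-05, -3.26194292e-04]), 'joint_torque': array([ 2.38572211e-03, -6.24548006e+01,  2.50354456e-02, -3.90713060e+01,
       -6.14762586e-02,  3.67062225e-02,  3.45960871e-05]), 'ee_pos': array([0.2211151 , 0.58424597, 0.23584212]), 'eef_rot': array([ 1.79915280e-01,  9.83681914e-01, -6.15115648e-04, -8.03100254e-05]), 'ft_force': array([-0.29979547, -0.00122813,  0.30900569]), 'torque': array([-0.01987783,  0.02199324,  0.02405788]), 'width': 0.08716129702517307}
```

View pics/scene0.png

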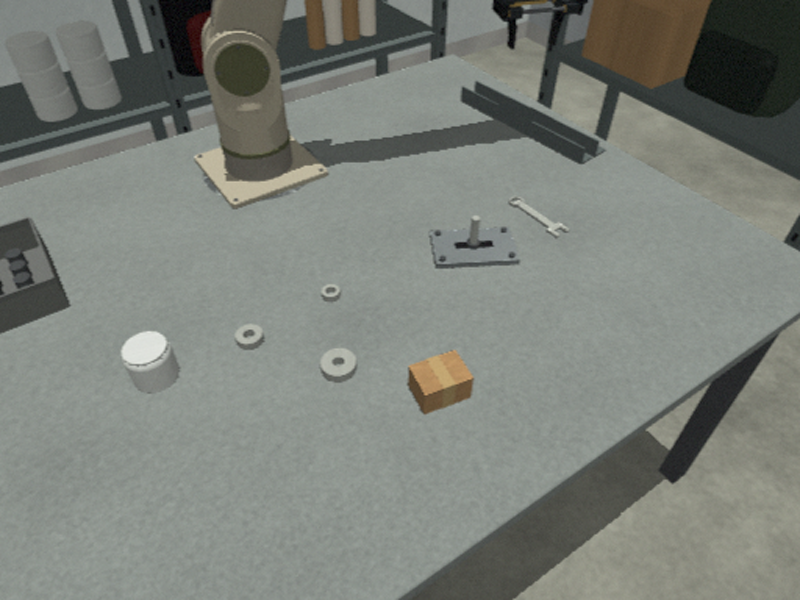

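View pics/top0.png

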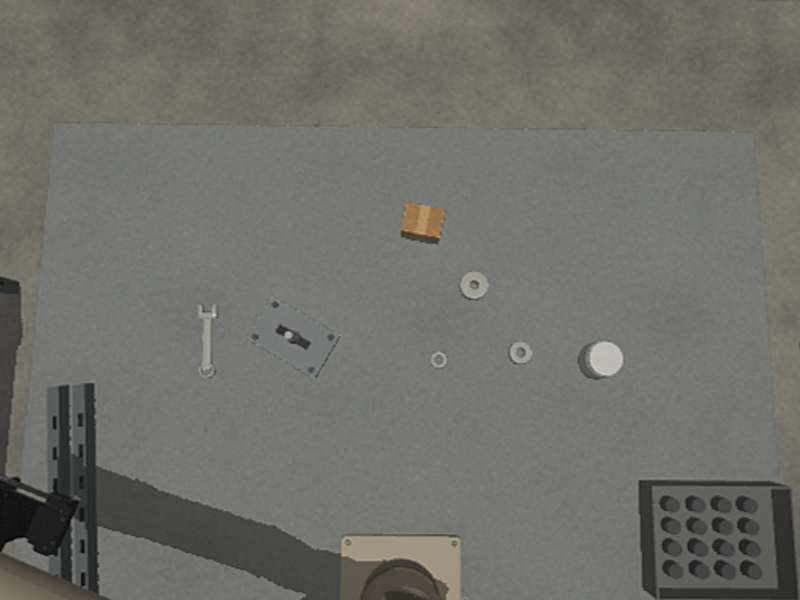

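```bash
cat > h.py <<'E'
import cv2,numpy as np
from bench import calibration,camera,readout
C={n:calibration(n) for n in("scene","top")}
def proj(n,p):
    c=C[n];E=np.array(c["extrinsics"]);q=np.atleast_2d(p)@E[:3,:3].T+E[:3,3]
    return np.c_[c["fx"]*q[:,0]/q[:,2]+c["cx"],c["fy"]*q[:,1]/q[:,2]+c["cy"]]
def back(n,u,v,z):
    c=C[n];E=np.array(c["extrinsics"]);R=E[:3,:3];o=-R.T@E[:3,3]
    d=R.T@np.array([(u-c["cx"])/c["fx"],(v-c["cy"])/c["fy"],1]);return o+d*(z-o[2])/d[2]
def tri(a,b):
    A=[];r=[]
    for n,(u,v) in(("scene",a),("top",b)):
        c=C[n];E=np.array(c["extrinsics"]);P=np.array([[c["fx"],0,c["cx"]],[0,c["fy"],c["cy"]],[0,0,1]])@E[:3]
        A+=[u*P[2]-P[0],v*P[2]-P[1]]
    A=np.array(A);return np.linalg.lstsq(A[:,:3],-A[:,3],rcond=None)[0]
def tile(im,u,v,w,h,s):
    t=cv2.resize(im[v:v+h,u:u+w,::-1],None,fx=s,fy=s,interpolation=cv2.INTER_CUBIC)
    for k in range(0,w,5):
        L=10 if k%10==0 else 5
        cv2.line(t,(k*s,0),(k*s,L),(0,255,255),1)
    for k in range(0,h,5):
        L=10 if k%10==0 else 5
        cv2.line(t,(0,k*s),(L,k*s),(0,255,255),1)
    cv2.putText(t,f"{u},{v}",(14,24),0,.4,(0,255,0),1);return t
E
python3 - <<'E'
from h import *
T=np.load("pics/top0.npy");S=np.load("pics/scene0.npy")
r1=np.hstack([tile(T,290,170,26,26,7),tile(T,320,212,26,26,7),tile(T,267,217,26,26,7)])
r1=np.hstack([r1,np.zeros((182,798-546,3),np.uint8)])
r2=np.hstack([tile(S,203,220,26,26,7),tile(S,146,202,26,26,7),tile(S,198,174,26,26,7)])
r2=np.hstack([r2,np.zeros((182,798-546,3),np.uint8)])
r3=np.hstack([tile(T,158,186,66,60,6),tile(S,270,130,67,60,6)])[:,:798]
m=np.vstack([r1[:,:546],r2[:,:546]])
cv2.imwrite("pics/rings.png",m);cv2.imwrite("pics/plate.png",r3)
for n,a,z in(("wide",(303.5,182.5),.018),("middle",(333,225.5),.016),("narrow",(280.5,230),.014),("tip",(185,215),.078)): print(n,back("top",*a,z))
E
```

```text
wide [ 0.60441003 -0.14387935  0.018     ]
middle [ 0.46935855 -0.23572245  0.016     ]
narrow [ 0.45390731 -0.07127934  0.014     ]
tip [0.49337833 0.21775611 0.078     ]
```

View pics/rings.png

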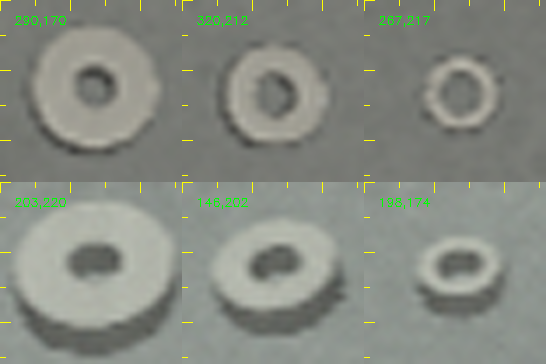

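View pics/plate.png

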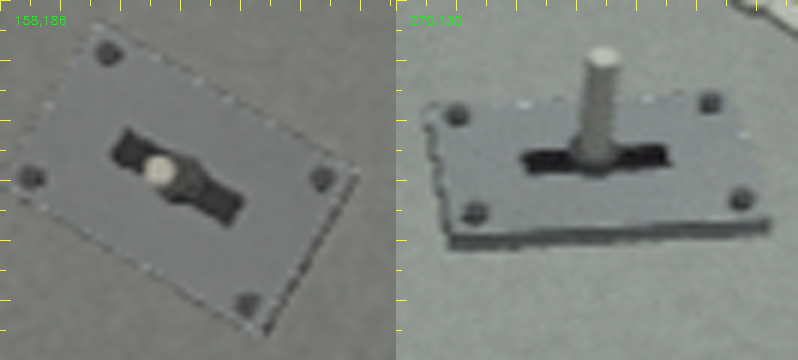

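```bash
python3 - <<'E'
from h import *
P={"wide":((216.0,231.4),(303.3,181.9),.018),"middle":((158.6,213.4),(333.1,224.9),.016),"narrow":((211.2,185.4),(280.6,229.8),.014),"tip":((304.2,139.0),(184.2,214.0),.078)}
for k,(a,b,z) in P.items(): print(k,"tri",tri(a,b).round(4),"scene",back("scene",*a,z)[:2].round(4),"top",back("top",*b,z)[:2].round(4))
t=np.array([(109,53),(322,180),(248,305),(33,178)])/6+[158-.4,186-.4]
s=(np.array([(711,103),(742,199),(475,213),(457,115)])-[396,0])/6+[270-.4,130-.4]
H=[]
for i in range(4):
    b=back("top",*t[i],.012)[:2];print(b.round(4))
    H.append(b)
for i in range(4): print("s",back("scene",*s[i],.012)[:2].round(4))
S=np.array([back("scene",*x,.012)[:2] for x in s])
for X in(np.array(H),S):
    c=X.mean(0);print("centre",c)
    d=X[1]-X[0]+X[2]-X[3]; d2=X[3]-X[0]+X[2]-X[1]
    for e in(d,d2): print(np.linalg.norm(e)/2,np.arctan2(e[1],e[0]))
E
```

```text
wide tri [ 0.6066 -0.1435  0.0162] scene [ 0.6079 -0.1442] top [ 0.6063 -0.1433]
middle tri [ 0.4711 -0.2365  0.0154] scene [ 0.4715 -0.2369] top [ 0.4712 -0.2361]
narrow tri [ 0.4546 -0.0715  0.0137] scene [ 0.4549 -0.0716] top [ 0.4545 -0.0716]
tip tri [0.4965 0.2205 0.0774] scene [0.4972 0.2202] top [0.4963 0.2202]
[0.5629 0.2605]
[0.497  0.1465]
[0.4317 0.1833]
[0.4966 0.2977]
s [0.4953 0.3013]
s [0.5617 0.2637]
s [0.496  0.1474]
s [0.4295 0.1858]
centre [0.49707899 0.22198377]
0.1316311746404251 -2.09106700876732
0.07548633057376387 2.63002716623199
centre [0.49563951 0.22454687]
0.07656557476610466 -0.520077698500108
0.1332090287758828 -2.086519502451054
```

apply_moves(
  deltas=[
    {"translation": [0.0227,-0.0428,0],"turn": [0,0,0],"hand": 0.087},
    {"translation": [0.0227,-0.0428,0],"turn": [0,0,0],"hand": 0.087},
    {"translation": [0.0227,-0.0428,0],"turn": [0,0,0],"hand": 0.087},
    {"translation": [0.0227,-0.0428,0],"turn": [0,0,0],"hand": 0.087},
    {"translation": [0.0227,-0.0428,0],"turn": [0,0,0],"hand": 0.087},
  ],
)

```text
time: 0.6
ee_pos: [0.3307, 0.3672, 0.2318]
eef_rot: [0.174, 0.985, -0.002, -0.002]
ft_force: [1.7, -0.8, 0.3]
width: 0.0871
```

apply_moves(
  deltas=[
    {"translation": [0.0227,-0.0428,0],"turn": [0,0,0],"hand": 0.087},
    {"translation": [0.0227,-0.0428,0],"turn": [0,0,0],"hand": 0.087},
    {"translation": [0.0227,-0.0428,0],"turn": [0,0,0],"hand": 0.087},
    {"translation": [0.0227,-0.0428,0],"turn": [0,0,0],"hand": 0.087},
    {"translation": [0.0227,-0.0428,0],"turn": [0,0,0],"hand": 0.087},
  ],
)

```text
time: 1.1
ee_pos: [0.4451, 0.145, 0.2312]
eef_rot: [0.174, 0.985, -0.002, -0.003]
ft_force: [0.8, 0.6, -0.4]
width: 0.087
```

apply_moves(
  deltas=[
    {"translation": [0.0227,-0.0428,0],"turn": [0,0,0],"hand": 0.087},
    {"translation": [0.0227,-0.0428,0],"turn": [0,0,0],"hand": 0.087},
    {"translation": [0.0227,-0.0428,0],"turn": [0,0,0],"hand": 0.087},
    {"translation": [0.0227,-0.0428,0],"turn": [0,0,0],"hand": 0.087},
    {"translation": [0.0227,-0.0428,0],"turn": [0,0,0],"hand": 0.087},
  ],
)

```text
time: 1.6
ee_pos: [0.5598, -0.077, 0.2312]
eef_rot: [0.173, 0.985, -0.002, -0.002]
ft_force: [-0.1, 1.1, 0.4]
width: 0.0868
```

apply_moves(
  deltas=[
    {"translation": [0.0234,-0.0334,-0.03],"turn": [0,0,0],"hand": 0.087},
    {"translation": [0.0233,-0.0333,-0.03],"turn": [0,0,0],"hand": 0.087},
    {"translation": [0,0,-0.04],"turn": [0,0,0],"hand": 0.087},
    {"translation": [0,0,0],"turn": [0,0,0],"hand": 0.087},
  ],
)

```text
time: 2.0
ee_pos: [0.6064, -0.1516, 0.1301]
eef_rot: [0.177, 0.984, -0.004, -0.002]
ft_force: [-0.9, -0.0, -0.5]
width: 0.087
```

```bash
cat >> h.py <<'E'
from scipy.spatial.transform import Rotation as Ro
def tilt(yaw_q=None):
    s=readout.read_state();R=Ro.from_quat(s["eef_rot"]);z=R.apply([0,0,1]);y=R.apply([0,1,0])
    print("t",round(s["time"],2),"pos",s["ee_pos"].round(4),"jaw",np.round(np.arctan2(y[1],y[0]),3),"level-turn",np.cross(z,[0,0,-1]).round(4),"F",s["ft_force"].round(1),"M",np.round(s["torque"],2),"w",round(s["width"],4),"j",s["joint_positions"].round(2))
    return s
E
python3 -c "
from h import *
tilt();print(back('top',386,229,.07),back('top',271,142,.05))"
```

```text
t 2.0 pos [ 0.6064 -0.1516  0.1301] jaw 1.215 level-turn [ 0.0065 -0.0044  0.    ] F [-0.9 -0.  -0.5] M [0.08 0.13 0.01] w 0.087 j [-0.27  0.45  0.57  1.61 -0.25  1.15  1.57]
[ 0.45764211 -0.38505996  0.07      ] [ 0.72710313 -0.03891738  0.05      ]
```

apply_moves(
  deltas=[
    {"translation": [0,0.008,-0.03],"turn": [0.0065,-0.0044,0],"hand": 0.087},
    {"translation": [0,0,-0.03],"turn": [0,0,0],"hand": 0.087},
    {"translation": [0,0,-0.02],"turn": [0,0,0],"hand": 0.087},
    {"translation": [0,0,0],"turn": [0,0,0],"hand": 0.087},
  ],
)

```text
time: 2.4
ee_pos: [0.6082, -0.1417, 0.0536]
eef_rot: [0.176, 0.984, 0.001, 0.002]
ft_force: [-0.2, 0.2, -0.1]
width: 0.087
```

```bash
python3 - <<'E'
from h import *
tilt()
S=camera("scene");T=camera("top")
cv2.imwrite("pics/w1.png",np.hstack([tile(T,283,160,45,45,8),tile(S,195,205,45,45,8)]))
E
```

```text
t 2.4 pos [ 0.6082 -0.1417  0.0536] jaw 1.217 level-turn [-0.0009  0.0038  0.    ] F [-0.2  0.2 -0.1] M [-0.04  0.07 -0.  ] w 0.087 j [-0.25  0.53  0.53  1.68 -0.31  1.01  1.6 ]
```

View pics/w1.png

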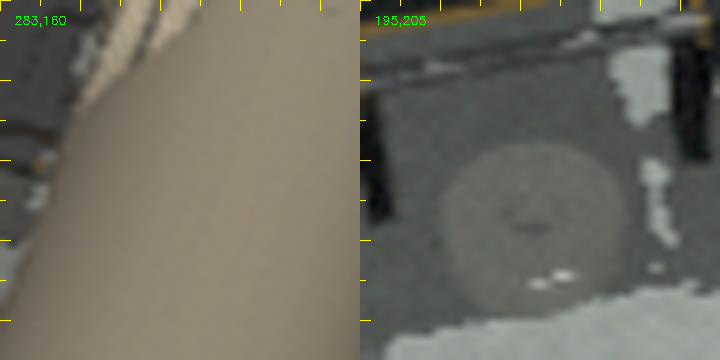

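apply_moves(
  deltas=[
    {"translation": [-0.0015,-0.002,-0.026],"turn": [0,0,0],"hand": 0.087},
    {"translation": [0,0,-0.008],"turn": [0,0,0],"hand": 0.087},
    {"translation": [0,0,0],"turn": [-0.001,0.0038,0],"hand": 0.087},
  ],
)

```text
time: 2.8
ee_pos: [0.6124, -0.1445, 0.0288]
eef_rot: [0.176, 0.984, 0.001, 0.007]
ft_force: [0.1, -0.2, 0.1]
width: 0.087
```

```bash
python3 -c "
from h import *
tilt()"
```

```text
t 2.8 pos [ 0.6124 -0.1445  0.0288] jaw 1.218 level-turn [0.0011 0.0132 0.    ] F [ 0.1 -0.2  0.1] M [-0.02 -0.03 -0.02] w 0.087 j [-0.24  0.57  0.51  1.69 -0.33  0.96  1.62]
```

apply_moves(
  deltas=[
    {"translation": [-0.006,0.001,-0.006],"turn": [0.0011,0.0132,0],"hand": 0.087},
    {"translation": [0,0,0],"turn": [0,0,0],"hand": 0.087},
  ],
)

```text
time: 3.0
ee_pos: [0.6075, -0.1433, 0.0252]
eef_rot: [0.176, 0.984, 0.0, 0.001]
ft_force: [0.5, 0.4, -0.3]
width: 0.0869
```

```bash
python3 -c "
from h import *
tilt()"
```

```text
t 3.0 pos [ 0.6075 -0.1433  0.0252] jaw 1.218 level-turn [-0.      0.0017  0.    ] F [ 0.5  0.4 -0.3] M [-0.02  0.06  0.03] w 0.0869 j [-0.24  0.57  0.51  1.69 -0.33  0.96  1.62]
```

apply_moves(
  deltas=[
    {"translation": [-0.001,0,-0.006],"turn": [0,0.0017,0],"hand": 0.087},
    {"translation": [0,0,-0.003],"turn": [0,0,0],"hand": 0.087},
    {"translation": [0,0,0],"turn": [0,0,0],"hand": 0.087},
  ],
)

```text
time: 3.3
ee_pos: [0.6072, -0.1433, 0.017]
eef_rot: [0.175, 0.984, 0.0, 0.001]
ft_force: [0.6, -0.6, -0.6]
width: 0.087
```

```bash
python3 -c "
from h import *
tilt()"
```

```text
t 3.3 pos [ 0.6072 -0.1433  0.017 ] jaw 1.218 level-turn [0.0001 0.0017 0.    ] F [ 0.6 -0.6 -0.6] M [-0.  0.  0.] w 0.087 j [-0.23  0.58  0.51  1.7  -0.34  0.95  1.62]
```

Good height. Close on the ring.

apply_moves(
  deltas=[
    {"translation": [0,0,0],"turn": [0,0.001,0],"hand": 0.05},
    {"translation": [0,0,0],"turn": [0,0,0],"hand": 0.05},
    {"translation": [0,0,0],"turn": [0,0,0],"hand": 0.05},
    {"translation": [0,0,0],"turn": [0,0,0],"hand": 0.05},
  ],
  newtons=15,
)

```text
time: 3.7
ee_pos: [0.6073, -0.1434, 0.0171]
eef_rot: [0.176, 0.984, -0.0, 0.0]
ft_force: [-0.3, -0.8, 0.2]
width: 0.0625
```

apply_moves(
  deltas=[
    {"translation": [0,0,0],"turn": [0,0,0],"hand": 0.045},
    {"translation": [0,0,0],"turn": [0,0,0],"hand": 0.045},
  ],
  newtons=30,
)

```text
time: 3.9
ee_pos: [0.6073, -0.1435, 0.0171]
eef_rot: [0.176, 0.984, -0.0, 0.0]
ft_force: [-0.0, -0.3, -0.9]
width: 0.0578
```

```bash
python3 -c "
from h import *
tilt()"
```

```text
t 3.9 pos [ 0.6073 -0.1435  0.0171] jaw 1.218 level-turn [0.0003 0.0007 0.    ] F [-0.  -0.3 -0.9] M [ 0.03 -0.01  0.04] w 0.0578 j [-0.23  0.58  0.51  1.7  -0.33  0.95  1.62]
```

apply_moves(
  deltas=[
    {"translation": [0,0,0.04],"turn": [0,0,0],"hand": 0.045},
    {"translation": [0,0,0.05],"turn": [0,0,0],"hand": 0.045},
    {"translation": [0,0.01,0.05],"turn": [0,0,0],"hand": 0.045},
    {"translation": [-0.014,0.03,0.03],"turn": [0,0,0],"hand": 0.045},
    {"translation": [-0.014,0.04,0],"turn": [0,0,0],"hand": 0.045},
  ],
)

```text
time: 4.4
ee_pos: [0.5748, -0.0679, 0.1896]
eef_rot: [0.181, 0.984, -0.002, -0.003]
ft_force: [1.0, -0.3, -4.1]
width: 0.0577
```

apply_moves(
  deltas=[
    {"translation": [-0.014,0.045,0],"turn": [0,0,0],"hand": 0.045},
    {"translation": [-0.014,0.045,0],"turn": [0,0,0],"hand": 0.045},
    {"translation": [-0.014,0.045,0],"turn": [0,0,0],"hand": 0.045},
    {"translation": [-0.014,0.045,0],"turn": [0,0,0],"hand": 0.045},
    {"translation": [-0.014,0.04,0],"turn": [0,0,0],"hand": 0.045},
  ],
)

```text
time: 4.9
ee_pos: [0.5001, 0.1583, 0.1906]
eef_rot: [0.182, 0.983, -0.001, -0.002]
ft_force: [0.2, -0.2, -2.8]
width: 0.0577
```

```bash
python3 -c "
from h import *
tilt()"
```

```text
t 4.9 pos [0.5001 0.1583 0.1906] jaw 1.204 level-turn [ 0.0021 -0.0043  0.    ] F [ 0.2 -0.2 -2.8] M [ 0.06 -0.08 -0.01] w 0.0577 j [-0.78  0.14  0.43  1.81 -0.06  1.21  0.87]
```

apply_moves(
  deltas=[
    {"translation": [-0.003,0.04,0],"turn": [0.002,-0.0043,0],"hand": 0.045},
    {"translation": [0,0.015,-0.02],"turn": [0,0,0],"hand": 0.045},
    {"translation": [0,0,-0.02],"turn": [0,0,0],"hand": 0.045},
    {"translation": [0,0,0],"turn": [0,0,0],"hand": 0.045},
    {"translation": [0,0,0],"turn": [0,0,0],"hand": 0.045},
  ],
)

```text
time: 5.4
ee_pos: [0.4918, 0.2234, 0.1491]
eef_rot: [0.177, 0.984, 0.001, -0.002]
ft_force: [-0.7, -0.0, -2.6]
width: 0.0577
```

```bash
python3 -c "
from h import *
tilt()"
```

```text
t 5.4 pos [0.4918 0.2234 0.1491] jaw 1.216 level-turn [-0.0022 -0.0027 -0.    ] F [-0.7 -0.  -2.6] M [-0.05 -0.03 -0.03] w 0.0577 j [-0.84  0.22  0.38  1.82 -0.09  1.13  0.78]
```

apply_moves(
  deltas=[
    {"translation": [0.0045,-0.003,-0.015],"turn": [-0.002,-0.0027,0],"hand": 0.045},
    {"translation": [0,0,-0.015],"turn": [0,0,0],"hand": 0.045},
    {"translation": [0,0,-0.006],"turn": [0,0,0],"hand": 0.045},
    {"translation": [0,0,0],"turn": [0,0,0],"hand": 0.045},
    {"translation": [0,0,0],"turn": [0,0,0],"hand": 0.045},
  ],
)

```text
time: 5.9
ee_pos: [0.498, 0.2186, 0.1148]
eef_rot: [0.179, 0.984, 0.001, 0.001]
ft_force: [0.6, -0.2, -3.2]
width: 0.0575
```

```bash
python3 - <<'E'
from h import *
s=tilt()
S=camera("scene");T=camera("top")
cv2.imwrite("pics/a1.png",np.hstack([tile(T,160,190,50,55,8),tile(S,280,115,50,55,8)]))
p=s["ee_pos"]-[0,0,.017]; print("ring underside",p, "top centre px",proj("scene",p+[0,0,.018]),proj("top",p+[0,0,.018]))
E
```

```text
t 5.9 pos [0.498  0.2186 0.1148] jaw 1.212 level-turn [-0.0017  0.0025  0.    ] F [ 0.6 -0.2 -3.2] M [ 0.03 -0.03 -0.05] w 0.0575 j [-0.83  0.26  0.38  1.84 -0.11  1.05  0.81]
ring underside [0.49796503 0.21861218 0.09778811] top centre px [[305.17337502 128.65057616]] [[182.56327584 212.4520328 ]]
```

View pics/a1.png

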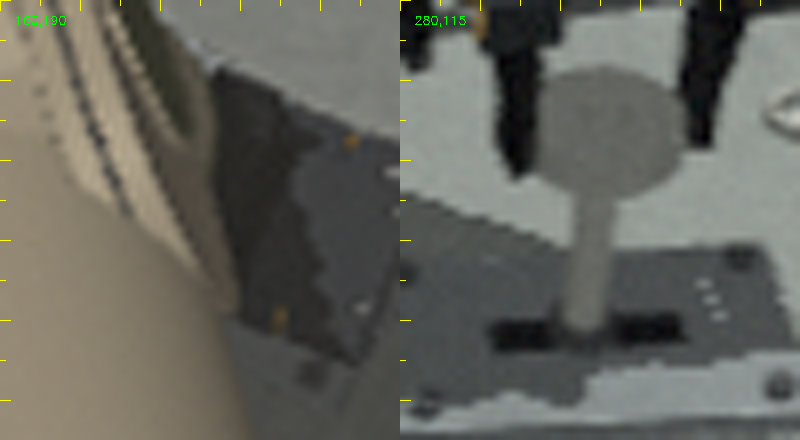

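apply_moves(
  deltas=[
    {"translation": [-0.0013,0.0019,-0.01],"turn": [-0.0017,0.0025,0],"hand": 0.045},
    {"translation": [0,0,-0.003],"turn": [0,0,0],"hand": 0.045},
    {"translation": [0,0,0],"turn": [0,0,0],"hand": 0.045},
  ],
)

```text
time: 6.3
ee_pos: [0.4969, 0.2214, 0.1017]
eef_rot: [0.178, 0.984, 0.001, 0.001]
ft_force: [0.5, 0.2, -2.6]
width: 0.0578
```

```bash
python3 -c "
from h import *
tilt()"
```

```text
t 6.3 pos [0.4969 0.2214 0.1017] jaw 1.212 level-turn [-0.0011  0.0013  0.    ] F [ 0.5  0.2 -2.6] M [-0.02 -0.02 -0.02] w 0.0578 j [-0.83  0.28  0.37  1.85 -0.12  1.03  0.81]
```

apply_moves(
  deltas=[
    {"translation": [-0.0002,-0.0008,-0.004],"turn": [-0.001,0.001,0],"hand": 0.045},
    {"translation": [0,0,-0.002],"turn": [0,0,0],"hand": 0.045},
  ],
)

```text
time: 6.5
ee_pos: [0.4967, 0.2206, 0.0954]
eef_rot: [0.178, 0.984, 0.0, 0.0]
ft_force: [-0.6, 0.2, -3.7]
width: 0.058
```

apply_moves(
  deltas=[
    {"translation": [0,0,-0.0015],"turn": [0,0,0],"hand": 0.045},
  ],
)

```text
time: 6.6
ee_pos: [0.4967, 0.2206, 0.0937]
eef_rot: [0.178, 0.984, 0.0, 0.0]
ft_force: [-0.6, -0.1, -2.6]
width: 0.0572
```

apply_moves(
  deltas=[
    {"translation": [0,0,-0.0015],"turn": [0,0,0],"hand": 0.045},
  ],
)

```text
time: 6.7
ee_pos: [0.4968, 0.2206, 0.0921]
eef_rot: [0.178, 0.984, 0.0, 0.0]
ft_force: [-0.3, 0.0, -3.0]
width: 0.0573
```

```bash
python3 -c "
from h import *
tilt()"
```

```text
t 6.7 pos [0.4968 0.2206 0.0921] jaw 1.212 level-turn [-0.      0.0002  0.    ] F [-0.3  0.  -3. ] M [ 0.03 -0.02  0.04] w 0.0573 j [-0.82  0.29  0.37  1.86 -0.12  1.01  0.81]
```

apply_moves(
  deltas=[
    {"translation": [0,0,-0.002],"turn": [0,0,0],"hand": 0.045},
  ],
)

```text
time: 6.8
ee_pos: [0.4968, 0.2206, 0.09]
eef_rot: [0.178, 0.984, 0.0, 0.0]
ft_force: [0.3, -0.6, -2.1]
width: 0.0579
```

apply_moves(
  deltas=[
    {"translation": [0,0,-0.003],"turn": [0,0,0],"hand": 0.045},
  ],
)

```text
time: 6.9
ee_pos: [0.4969, 0.2206, 0.0869]
eef_rot: [0.178, 0.984, 0.0, 0.0]
ft_force: [-0.4, -0.3, -3.1]
width: 0.0572
```

apply_moves(
  deltas=[
    {"translation": [0,0,-0.003],"turn": [0,0,0],"hand": 0.045},
  ],
)

```text
time: 7.0
ee_pos: [0.497, 0.2207, 0.0837]
eef_rot: [0.178, 0.984, 0.0, 0.0]
ft_force: [0.7, -0.3, -2.5]
width: 0.0575
```

```bash
python3 -c "
from h import *
tilt()"
```

```text
t 7.0 pos [0.497  0.2207 0.0837] jaw 1.212 level-turn [-0.0003  0.0008  0.    ] F [ 0.7 -0.3 -2.5] M [-0.04  0.05 -0.01] w 0.0575 j [-0.82  0.3   0.37  1.87 -0.13  0.99  0.82]
```

apply_moves(
  deltas=[
    {"translation": [-0.0003,0,-0.004],"turn": [0,0.0008,0],"hand": 0.045},
    {"translation": [-0.0001,0,-0.004],"turn": [0,0.0003,0],"hand": 0.045},
  ],
)

```text
time: 7.2
ee_pos: [0.4966, 0.2207, 0.0751]
eef_rot: [0.178, 0.984, 0.0, -0.0]
ft_force: [0.4, -0.6, -3.7]
width: 0.0577
```

apply_moves(
  deltas=[
    {"translation": [-0.0001,0,-0.004],"turn": [0,0.0003,0],"hand": 0.045},
    {"translation": [-0.0001,0,-0.004],"turn": [0,0.0003,0],"hand": 0.045},
  ],
)

```text
time: 7.4
ee_pos: [0.4963, 0.2206, 0.0662]
eef_rot: [0.178, 0.984, 0.0, -0.001]
ft_force: [0.3, -0.5, -2.5]
width: 0.0577
```

apply_moves(
  deltas=[
    {"translation": [-0.0001,0,-0.004],"turn": [0,0.0003,0],"hand": 0.045},
    {"translation": [-0.0001,0,-0.004],"turn": [0,0.0003,0],"hand": 0.045},
  ],
)

```text
time: 7.6
ee_pos: [0.496, 0.2206, 0.0574]
eef_rot: [0.178, 0.984, -0.0, -0.001]
ft_force: [0.2, 1.2, -2.7]
width: 0.0576
```

```bash
python3 -c "
from h import *
tilt()"
```

```text
t 7.6 pos [0.496  0.2206 0.0574] jaw 1.212 level-turn [-0.0002 -0.0019 -0.    ] F [ 0.2  1.2 -2.7] M [-0.   -0.02  0.01] w 0.0576 j [-0.81  0.34  0.36  1.89 -0.15  0.94  0.83]
```

apply_moves(
  deltas=[
    {"translation": [0.0008,0,-0.004],"turn": [0,-0.0019,0],"hand": 0.045},
    {"translation": [0,0,-0.004],"turn": [0,0,0],"hand": 0.045},
  ],
)

```text
time: 7.8
ee_pos: [0.4969, 0.2206, 0.0486]
eef_rot: [0.178, 0.984, 0.0, 0.0]
ft_force: [-0.6, -0.1, -3.5]
width: 0.0573
```

apply_moves(
  deltas=[
    {"translation": [0,0,-0.004],"turn": [0,0,0],"hand": 0.045},
    {"translation": [0,0,-0.003],"turn": [0,0,0],"hand": 0.045},
  ],
)

```text
time: 8.0
ee_pos: [0.4968, 0.2206, 0.0408]
eef_rot: [0.178, 0.984, 0.0, -0.0]
ft_force: [0.5, -0.9, -2.3]
width: 0.0577
```

```bash
python3 -c "
from h import *
tilt()"
```

```text
t 8.0 pos [0.4968 0.2206 0.0408] jaw 1.212 level-turn [-0.     -0.0001 -0.    ] F [ 0.5 -0.9 -2.3] M [-0.03  0.05 -0.03] w 0.0577 j [-0.81  0.36  0.36  1.9  -0.16  0.91  0.84]
```

Underside ≈ 24 mm; 4 mm to go.

apply_moves(
  deltas=[
    {"translation": [0,0,-0.0015],"turn": [0,0,0],"hand": 0.045},
    {"translation": [0,0,-0.001],"turn": [0,0,0],"hand": 0.045},
  ],
)

```text
time: 8.2
ee_pos: [0.4967, 0.2205, 0.0378]
eef_rot: [0.178, 0.984, -0.0, -0.0]
ft_force: [0.4, -0.5, -3.3]
width: 0.0576
```

apply_moves(
  deltas=[
    {"translation": [0,0,-0.001],"turn": [0,0,0],"hand": 0.045},
  ],
)

```text
time: 8.3
ee_pos: [0.4968, 0.2205, 0.0369]
eef_rot: [0.178, 0.984, -0.0, -0.0]
ft_force: [-3.6, -2.1, 9.7]
width: 0.0577
```

apply_moves(
  deltas=[
    {"translation": [0,0,-0.0005],"turn": [0,0,0],"hand": 0.045},
  ],
)

```text
time: 8.4
ee_pos: [0.4968, 0.2205, 0.0369]
eef_rot: [0.178, 0.984, -0.0, -0.0]
ft_force: [-4.0, -1.1, 7.2]
width: 0.0575
```

apply_moves(
  deltas=[
    {"translation": [0,0,0],"turn": [0,0,0],"hand": 0.087},
    {"translation": [0,0,0],"turn": [0,0,0],"hand": 0.087},
    {"translation": [0,0,0],"turn": [0,0,0],"hand": 0.087},
    {"translation": [0,0,0.03],"turn": [0,0,0],"hand": 0.087},
    {"translation": [0,0,0.045],"turn": [0,0,0],"hand": 0.087},
  ],
)

```text
time: 8.9
ee_pos: [0.4946, 0.2194, 0.1097]
eef_rot: [0.178, 0.984, -0.003, -0.003]
ft_force: [0.6, 0.6, 0.4]
width: 0.085
```

apply_moves(
  deltas=[
    {"translation": [0,0,0.045],"turn": [0,0,0],"hand": 0.087},
    {"translation": [0,0,0.03],"turn": [0,0,0],"hand": 0.087},
    {"translation": [0,-0.03,0.01],"turn": [0,0,0],"hand": 0.087},
    {"translation": [0,-0.045,0],"turn": [0,0,0],"hand": 0.087},
    {"translation": [0,-0.045,0],"turn": [0,0,0],"hand": 0.087},
  ],
)

```text
time: 9.4
ee_pos: [0.4966, 0.1041, 0.2054]
eef_rot: [0.173, 0.985, 0.002, 0.002]
ft_force: [1.1, -0.5, -0.0]
width: 0.0872
```

```bash
python3 - <<'E'
from h import *
tilt()
S=camera("scene")
cv2.imwrite("pics/a2.png",tile(S,275,115,60,60,8))
E
```

```text
t 9.4 pos [0.4966 0.1041 0.2054] jaw 1.223 level-turn [-0.0034  0.0048  0.    ] F [ 1.1 -0.5 -0. ] M [-0.01  0.01  0.03] w 0.0872 j [-0.74  0.08  0.47  1.84 -0.04  1.23  0.97]
```

View pics/a2.png

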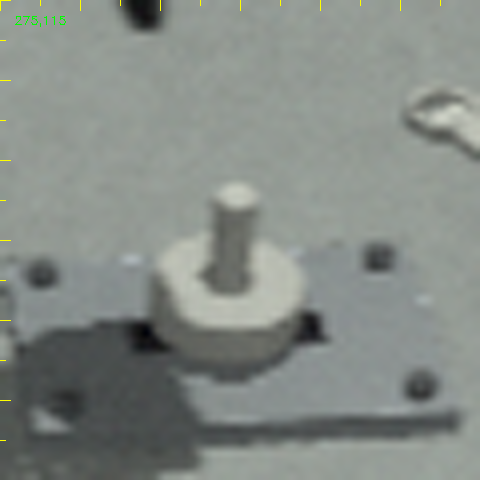

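apply_moves(
  deltas=[
    {"translation": [-0.003,-0.043,0],"turn": [-0.003,0.0048,-0.1],"hand": 0.087},
    {"translation": [-0.003,-0.043,0],"turn": [0,0,-0.1],"hand": 0.087},
    {"translation": [-0.003,-0.043,0],"turn": [0,0,-0.1],"hand": 0.087},
    {"translation": [-0.003,-0.043,0],"turn": [0,0,-0.1],"hand": 0.087},
    {"translation": [-0.003,-0.043,0],"turn": [0,0,-0.1],"hand": 0.087},
  ],
)

```text
time: 9.95
ee_pos: [0.4818, -0.121, 0.2071]
eef_rot: [0.421, 0.907, 0.001, 0.002]
ft_force: [0.3, 0.2, -0.7]
width: 0.0872
```

apply_moves(
  deltas=[
    {"translation": [-0.003,-0.043,-0.01],"turn": [0,0,0],"hand": 0.087},
    {"translation": [-0.003,-0.04,-0.02],"turn": [0,0,0],"hand": 0.087},
    {"translation": [-0.003,-0.02,-0.03],"turn": [0,0,0],"hand": 0.087},
    {"translation": [0,0,-0.02],"turn": [0,0,0],"hand": 0.087},
    {"translation": [0,0,0],"turn": [0,0,0],"hand": 0.087},
  ],
)

```text
time: 10.45
ee_pos: [0.4716, -0.2355, 0.1273]
eef_rot: [0.427, 0.904, 0.001, 0.006]
ft_force: [0.2, -0.4, 0.0]
width: 0.0868
```

```bash
python3 -c "
from h import *
tilt()"
```

```text
t 10.45 pos [ 0.4716 -0.2355  0.1273] jaw 0.688 level-turn [0.0035 0.0119 0.    ] F [ 0.2 -0.4  0. ] M [-0.05 -0.03 -0.02] w 0.0868 j [-0.31  0.24  0.78  1.9  -0.2   1.06  1.24]
```

apply_moves(
  deltas=[
    {"translation": [-0.0004,-0.0008,-0.03],"turn": [0.0035,0.0119,0],"hand": 0.087},
    {"translation": [0,0,-0.03],"turn": [0,0,0],"hand": 0.087},
    {"translation": [0,0,-0.02],"turn": [0,0,0],"hand": 0.087},
    {"translation": [0,0,-0.006],"turn": [0,0,0],"hand": 0.087},
    {"translation": [0,0,0],"turn": [0,0,0],"hand": 0.087},
  ],
)

```text
time: 10.95
ee_pos: [0.4756, -0.2346, 0.0437]
eef_rot: [0.426, 0.905, 0.001, 0.003]
ft_force: [0.5, 0.4, -0.2]
width: 0.0866
```

```bash
python3 -c "
from h import *
tilt()"
```

```text
t 10.95 pos [ 0.4756 -0.2346  0.0437] jaw 0.691 level-turn [0.    0.006 0.   ] F [ 0.5  0.4 -0.2] M [-0.03  0.02 -0.02] w 0.0866 j [-0.24  0.39  0.72  1.95 -0.33  0.91  1.34]
```

apply_moves(
  deltas=[
    {"translation": [-0.0044,-0.0017,-0.01],"turn": [0,0.006,0],"hand": 0.087},
    {"translation": [0,0,-0.008],"turn": [0,0,0],"hand": 0.087},
    {"translation": [0,0,-0.003],"turn": [0,0,0],"hand": 0.087},
    {"translation": [0,0,0],"turn": [0,0,0],"hand": 0.087},
  ],
)

```text
time: 11.35
ee_pos: [0.4734, -0.2364, 0.0245]
eef_rot: [0.425, 0.905, 0.001, 0.002]
ft_force: [-0.4, -0.2, -0.1]
width: 0.0872
```

```bash
python3 -c "
from h import *
tilt()"
```

```text
t 11.35 pos [ 0.4734 -0.2364  0.0245] jaw 0.692 level-turn [0.0004 0.0045 0.    ] F [-0.4 -0.2 -0.1] M [-0.04  0.04  0.02] w 0.0872 j [-0.22  0.42  0.7   1.96 -0.35  0.88  1.36]
```

apply_moves(
  deltas=[
    {"translation": [-0.0022,0,-0.004],"turn": [0.0004,0.0045,0],"hand": 0.07},
    {"translation": [0,0,-0.0035],"turn": [0,0,0],"hand": 0.06},
    {"translation": [0,0,0],"turn": [0,0,0],"hand": 0.055},
  ],
  newtons=15,
)

```text
time: 11.65
ee_pos: [0.4714, -0.2365, 0.0169]
eef_rot: [0.425, 0.905, 0.0, 0.0]
ft_force: [0.7, 0.7, -0.9]
width: 0.0707
```

```bash
python3 -c "
from h import *
tilt()"
```

```text
t 11.65 pos [ 0.4714 -0.2365  0.0169] jaw 0.692 level-turn [0.0001 0.0005 0.    ] F [ 0.7  0.7 -0.9] M [-0.01 -0.03  0.03] w 0.0707 j [-0.21  0.44  0.7   1.96 -0.36  0.87  1.37]
```

apply_moves(
  deltas=[
    {"translation": [0,0,0],"turn": [0,0,0],"hand": 0.035},
    {"translation": [0,0,0],"turn": [0,0,0],"hand": 0.035},
    {"translation": [0,0,0],"turn": [0,0,0],"hand": 0.035},
    {"translation": [0,0,0],"turn": [0,0,0],"hand": 0.035},
    {"translation": [0,0,0],"turn": [0,0,0],"hand": 0.035},
  ],
)

```text
time: 12.15
ee_pos: [0.4714, -0.2366, 0.017]
eef_rot: [0.425, 0.905, 0.0, 0.0]
ft_force: [-0.2, -0.1, -0.7]
width: 0.0456
```

apply_moves(
  deltas=[
    {"translation": [0,0,0],"turn": [0,0,0],"hand": 0.035},
    {"translation": [0,0,0],"turn": [0,0,0],"hand": 0.035},
  ],
  newtons=30,
)

```text
time: 12.35
ee_pos: [0.4714, -0.2366, 0.017]
eef_rot: [0.425, 0.905, 0.0, 0.0]
ft_force: [0.4, -0.2, -0.5]
width: 0.0453
```

```bash
python3 -c "
from h import *
tilt()"
```

```text
t 12.35 pos [ 0.4714 -0.2366  0.017 ] jaw 0.692 level-turn [0.0002 0.0007 0.    ] F [ 0.4 -0.2 -0.5] M [-0.06 -0.05  0.01] w 0.0453 j [-0.21  0.44  0.7   1.96 -0.36  0.87  1.37]
```

apply_moves(
  deltas=[
    {"translation": [0,0,0.04],"turn": [0,0,0],"hand": 0.035},
    {"translation": [0,0,0.05],"turn": [0,0,0],"hand": 0.035},
    {"translation": [0.001,0.015,0.045],"turn": [0,0,0],"hand": 0.035},
    {"translation": [0.003,0.035,0.025],"turn": [0,0,0],"hand": 0.035},
    {"translation": [0.003,0.045,0],"turn": [0,0,0],"hand": 0.035},
  ],
)

```text
time: 12.85
ee_pos: [0.4744, -0.1452, 0.1816]
eef_rot: [0.431, 0.902, -0.002, -0.001]
ft_force: [1.7, 0.7, -2.4]
width: 0.0452
```

apply_moves(
  deltas=[
    {"translation": [0.003,0.045,0],"turn": [0,0,0],"hand": 0.035},
    {"translation": [0.003,0.045,0],"turn": [0,0,0],"hand": 0.035},
    {"translation": [0.003,0.045,0],"turn": [0,0,0],"hand": 0.035},
    {"translation": [0.003,0.045,0],"turn": [0,0,0],"hand": 0.035},
    {"translation": [0.003,0.045,0],"turn": [0,0,0],"hand": 0.035},
  ],
)

```text
time: 13.35
ee_pos: [0.4887, 0.0878, 0.184]
eef_rot: [0.432, 0.902, 0.001, 0.0]
ft_force: [0.3, -0.5, -1.5]
width: 0.0451
```

```bash
python3 -c "
from h import *
tilt()"
```

```text
t 13.35 pos [0.4887 0.0878 0.184 ] jaw 0.677 level-turn [-0.0015  0.0013  0.    ] F [ 0.3 -0.5 -1.5] M [-0.11 -0.01  0.  ] w 0.0451 j [-0.79  0.08  0.55  1.89 -0.05  1.18  0.45]
```

apply_moves(
  deltas=[
    {"translation": [0.002,0.045,0],"turn": [0,0,0],"hand": 0.035},
    {"translation": [0.003,0.045,0],"turn": [0,0,0],"hand": 0.035},
    {"translation": [0.002,0.028,-0.02],"turn": [0,0,0],"hand": 0.035},
    {"translation": [0,0,-0.02],"turn": [0,0,0],"hand": 0.035},
    {"translation": [0,0,0],"turn": [0,0,0],"hand": 0.035},
  ],
)

```text
time: 13.85
ee_pos: [0.4931, 0.219, 0.1425]
eef_rot: [0.428, 0.904, 0.002, -0.001]
ft_force: [0.3, -1.0, -2.2]
width: 0.045
```

```bash
python3 -c "
from h import *
tilt()"
```

```text
t 13.85 pos [0.4931 0.219  0.1425] jaw 0.687 level-turn [-0.0042  0.0008  0.    ] F [ 0.3 -1.  -2.2] M [-0.08  0.04  0.02] w 0.045 j [-0.9   0.23  0.46  1.83 -0.11  1.11  0.28]
```

apply_moves(
  deltas=[
    {"translation": [0.0036,0.0015,-0.015],"turn": [-0.0042,0.0008,0],"hand": 0.035},
    {"translation": [0,0,-0.015],"turn": [0,0,0],"hand": 0.035},
    {"translation": [0,0,-0.004],"turn": [0,0,0],"hand": 0.035},
    {"translation": [0,0,0],"turn": [0,0,0],"hand": 0.035},
  ],
)

```text
time: 14.25
ee_pos: [0.4974, 0.2188, 0.1092]
eef_rot: [0.429, 0.903, 0.0, 0.0]
ft_force: [-0.4, 0.4, -0.9]
width: 0.045
```

```bash
python3 -c "
from h import *
tilt()"
```

```text
t 14.25 pos [0.4974 0.2188 0.1092] jaw 0.685 level-turn [-0.0001  0.0006  0.    ] F [-0.4  0.4 -0.9] M [-0.01  0.03 -0.01] w 0.045 j [-0.89  0.28  0.45  1.85 -0.14  1.05  0.3 ]
```

apply_moves(
  deltas=[
    {"translation": [-0.0007,0.0017,-0.006],"turn": [0,0.0006,0],"hand": 0.035},
    {"translation": [0,0,-0.003],"turn": [0,0,0],"hand": 0.035},
    {"translation": [0,0,0],"turn": [0,0,0],"hand": 0.035},
  ],
)

```text
time: 14.55
ee_pos: [0.4974, 0.2202, 0.1011]
eef_rot: [0.429, 0.903, 0.001, 0.0]
ft_force: [-0.4, 0.7, -2.5]
width: 0.045
```

```bash
python3 -c "
from h import *
tilt()"
```

```text
t 14.55 pos [0.4974 0.2202 0.1011] jaw 0.683 level-turn [-0.0016  0.0016  0.    ] F [-0.4  0.7 -2.5] M [-0.03  0.08 -0.03] w 0.045 j [-0.89  0.29  0.45  1.86 -0.14  1.03  0.3 ]
```

apply_moves(
  deltas=[
    {"translation": [-0.0007,0.0003,-0.003],"turn": [-0.0016,0.0016,0],"hand": 0.035},
    {"translation": [0,0,-0.0015],"turn": [0,0,0],"hand": 0.035},
  ],
)

```text
time: 14.75
ee_pos: [0.497, 0.2207, 0.0969]
eef_rot: [0.429, 0.903, 0.0, 0.0]
ft_force: [-1.0, 0.7, -1.3]
width: 0.045
```

apply_moves(
  deltas=[
    {"translation": [0,0,-0.0015],"turn": [0,0,0],"hand": 0.035},
  ],
)

```text
time: 14.85
ee_pos: [0.497, 0.2207, 0.0955]
eef_rot: [0.429, 0.903, 0.0, 0.0]
ft_force: [0.9, -0.9, -1.5]
width: 0.0452
```

apply_moves(
  deltas=[
    {"translation": [0,0,-0.0015],"turn": [0,0,0],"hand": 0.035},
  ],
)

```text
time: 14.95
ee_pos: [0.497, 0.2208, 0.0939]
eef_rot: [0.429, 0.903, 0.0, 0.0]
ft_force: [-0.4, 0.2, -2.4]
width: 0.0451
```

apply_moves(
  deltas=[
    {"translation": [0,0,-0.0015],"turn": [0,0,0],"hand": 0.035},
  ],
)

```text
time: 15.05
ee_pos: [0.4971, 0.2208, 0.0923]
eef_rot: [0.429, 0.903, 0.001, 0.0]
ft_force: [0.1, -0.2, -1.5]
width: 0.0454
```

```bash
python3 -c "
from h import *
tilt()"
```

```text
t 15.05 pos [0.4971 0.2208 0.0923] jaw 0.683 level-turn [-0.0007  0.001   0.    ] F [ 0.1 -0.2 -1.5] M [-0.07  0.01  0.02] w 0.0454 j [-0.89  0.3   0.45  1.86 -0.15  1.01  0.31]
```

apply_moves(
  deltas=[
    {"translation": [-0.0003,-0.0002,-0.003],"turn": [-0.0007,0.001,0],"hand": 0.035},
    {"translation": [0,0,-0.003],"turn": [0,0,0],"hand": 0.035},
  ],
)

```text
time: 15.25
ee_pos: [0.4969, 0.2206, 0.086]
eef_rot: [0.429, 0.903, 0.0, 0.0]
ft_force: [-0.4, -0.7, -1.1]
width: 0.0451
```

apply_moves(
  deltas=[
    {"translation": [0,0,-0.004],"turn": [0,0,0],"hand": 0.035},
    {"translation": [0,0,-0.004],"turn": [0,0,0],"hand": 0.035},
  ],
)

```text
time: 15.45
ee_pos: [0.4969, 0.2207, 0.0773]
eef_rot: [0.429, 0.903, 0.0, 0.0]
ft_force: [-0.3, -0.4, -1.9]
width: 0.0454
```

```bash
python3 -c "
from h import *
tilt()"
```

```text
t 15.45 pos [0.4969 0.2207 0.0773] jaw 0.683 level-turn [-0.0002  0.0003  0.    ] F [-0.3 -0.4 -1.9] M [-0.1   0.09  0.  ] w 0.0454 j [-0.88  0.32  0.44  1.88 -0.16  0.98  0.31]
```

apply_moves(
  deltas=[
    {"translation": [0,0,-0.004],"turn": [0,0,0],"hand": 0.035},
    {"translation": [0,0,-0.004],"turn": [0,0,0],"hand": 0.035},
  ],
)

```text
time: 15.65
ee_pos: [0.4968, 0.2206, 0.0684]
eef_rot: [0.429, 0.903, -0.0, 0.0]
ft_force: [0.9, 0.1, -2.3]
width: 0.0451
```

apply_moves(
  deltas=[
    {"translation": [0,0,-0.004],"turn": [0,0,0],"hand": 0.035},
    {"translation": [0,0,-0.0035],"turn": [0,0,0],"hand": 0.035},
  ],
)

```text
time: 15.85
ee_pos: [0.4967, 0.2205, 0.06]
eef_rot: [0.429, 0.903, -0.0, -0.0]
ft_force: [0.1, -0.7, -1.1]
width: 0.045
```

```bash
python3 -c "
from h import *
tilt()"
```

```text
t 15.85 pos [0.4967 0.2205 0.06  ] jaw 0.683 level-turn [ 0.0003 -0.0003  0.    ] F [ 0.1 -0.7 -1.1] M [-0.03 -0.06 -0.03] w 0.045 j [-0.87  0.34  0.44  1.89 -0.18  0.95  0.32]
```

apply_moves(
  deltas=[
    {"translation": [0,0,-0.002],"turn": [0,0,0],"hand": 0.035},
    {"translation": [0,0,-0.0012],"turn": [0,0,0],"hand": 0.035},
  ],
)

```text
time: 16.05
ee_pos: [0.4965, 0.2204, 0.0561]
eef_rot: [0.429, 0.903, -0.0, -0.0]
ft_force: [-0.5, -0.7, -1.3]
width: 0.0452
```

apply_moves(
  deltas=[
    {"translation": [0,0,-0.001],"turn": [0,0,0],"hand": 0.035},
  ],
)

```text
time: 16.15
ee_pos: [0.4966, 0.2204, 0.055]
eef_rot: [0.429, 0.903, -0.0, -0.0]
ft_force: [0.0, 0.0, -1.3]
width: 0.0453
```

apply_moves(
  deltas=[
    {"translation": [0,0,-0.0007],"turn": [0,0,0],"hand": 0.035},
  ],
)

```text
time: 16.25
ee_pos: [0.4966, 0.2205, 0.0549]
eef_rot: [0.429, 0.903, -0.0, -0.0]
ft_force: [-4.2, -2.4, 12.1]
width: 0.0452
```

apply_moves(
  deltas=[
    {"translation": [0,0,0],"turn": [0,0,0],"hand": 0.087},
    {"translation": [0,0,0],"turn": [0,0,0],"hand": 0.087},
    {"translation": [0,0,0],"turn": [0,0,0],"hand": 0.087},
    {"translation": [0,0,0.03],"turn": [0,0,0],"hand": 0.087},
    {"translation": [0,0,0.04],"turn": [0,0,0],"hand": 0.087},
  ],
)

```text
time: 16.75
ee_pos: [0.4943, 0.2193, 0.1226]
eef_rot: [0.429, 0.903, -0.004, -0.002]
ft_force: [0.1, 0.9, -0.2]
width: 0.0772
```

apply_moves(
  deltas=[
    {"translation": [0,0,0.04],"turn": [0,0,0],"hand": 0.087},
    {"translation": [0,0,0.02],"turn": [0,0,0],"hand": 0.087},
    {"translation": [-0.006,-0.04,0],"turn": [0,0,0],"hand": 0.087},
    {"translation": [-0.006,-0.043,0],"turn": [0,0,0],"hand": 0.087},
    {"translation": [-0.006,-0.043,0],"turn": [0,0,0],"hand": 0.087},
  ],
)

```text
time: 17.25
ee_pos: [0.4782, 0.0971, 0.1911]
eef_rot: [0.425, 0.905, 0.001, 0.001]
ft_force: [1.6, -0.5, 1.5]
width: 0.087
```

apply_moves(
  deltas=[
    {"translation": [-0.006,-0.043,0],"turn": [0,0,0],"hand": 0.087},
    {"translation": [-0.006,-0.043,0],"turn": [0,0,0],"hand": 0.087},
    {"translation": [-0.006,-0.043,0],"turn": [0,0,0],"hand": 0.087},
    {"translation": [-0.003,-0.02,-0.02],"turn": [0,0,0],"hand": 0.087},
    {"translation": [0,0,-0.02],"turn": [0,0,0],"hand": 0.087},
  ],
)

```text
time: 17.75
ee_pos: [0.4566, -0.0635, 0.1537]
eef_rot: [0.428, 0.904, 0.005, 0.005]
ft_force: [-0.3, 0.5, -0.5]
width: 0.0869
```

```bash
python3 - <<'E'
from h import *
tilt()
S=camera("scene")
cv2.imwrite("pics/a3.png",np.hstack([tile(S,275,115,48,60,8),tile(S,185,150,48,60,8)]))
E
```

```text
t 17.75 pos [ 0.4566 -0.0635  0.1537] jaw 0.685 level-turn [-0.0052  0.0124  0.    ] F [-0.3  0.5 -0.5] M [-0.    0.01 -0.03] w 0.0869 j [-0.65  0.    0.71  2.02 -0.01  1.1   0.74]
```

View pics/a3.png

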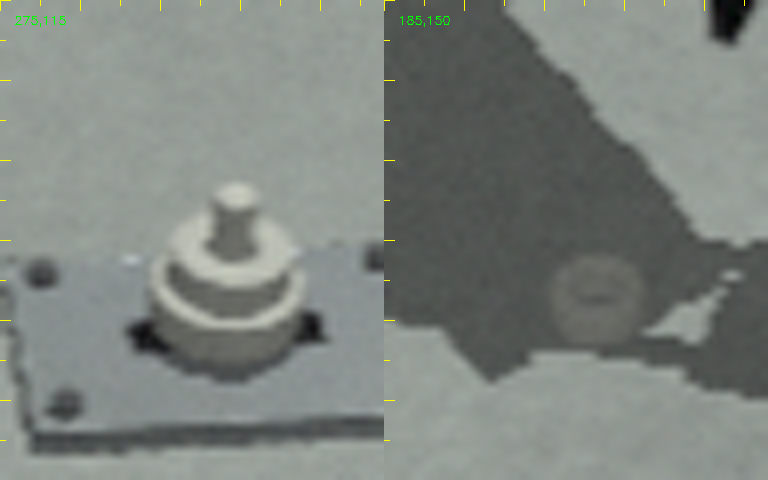

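apply_moves(
  deltas=[
    {"translation": [-0.002,-0.008,-0.03],"turn": [-0.005,0.0124,0],"hand": 0.087},
    {"translation": [0,0,-0.035],"turn": [0,0,0],"hand": 0.087},
    {"translation": [0,0,-0.03],"turn": [0,0,0],"hand": 0.08},
    {"translation": [0,0,-0.01],"turn": [0,0,0],"hand": 0.07},
    {"translation": [0,0,0],"turn": [0,0,0],"hand": 0.06},
  ],
)

```text
time: 18.3
ee_pos: [0.4546, -0.0692, 0.0447]
eef_rot: [0.427, 0.904, -0.0, -0.001]
ft_force: [0.1, -0.6, 1.2]
width: 0.0712
```

```bash
python3 -c "
from h import *
tilt()"
```

```text
t 18.3 pos [ 0.4546 -0.0692  0.0447] jaw 0.688 level-turn [-0.0004 -0.0015 -0.    ] F [ 0.1 -0.6  1.2] M [-0.07  0.    0.05] w 0.0712 j [-0.59  0.22  0.71  2.11 -0.19  0.87  0.91]
```

apply_moves(
  deltas=[
    {"translation": [0,-0.0024,-0.01],"turn": [0,-0.0015,0],"hand": 0.06},
    {"translation": [0,0,-0.008],"turn": [0,0,0],"hand": 0.06},
    {"translation": [0,0,-0.003],"turn": [0,0,0],"hand": 0.06},
    {"translation": [0,0,0],"turn": [0,0,0],"hand": 0.06},
  ],
)

```text
time: 18.7
ee_pos: [0.4574, -0.0708, 0.0255]
eef_rot: [0.426, 0.905, 0.002, 0.002]
ft_force: [-0.3, 1.1, 0.0]
width: 0.0603
```

```bash
python3 -c "
from h import *
tilt()"
```

```text
t 18.7 pos [ 0.4574 -0.0708  0.0255] jaw 0.69 level-turn [-0.0021  0.0051  0.    ] F [-0.3  1.1  0. ] M [-0.07  0.01  0.07] w 0.0603 j [-0.57  0.26  0.69  2.12 -0.23  0.82  0.95]
```

apply_moves(
  deltas=[
    {"translation": [-0.0028,-0.0008,-0.0045],"turn": [-0.002,0.005,0],"hand": 0.06},
    {"translation": [0,0,-0.004],"turn": [0,0,0],"hand": 0.06},
    {"translation": [0,0,0],"turn": [0,0,0],"hand": 0.06},
  ],
)

```text
time: 19.0
ee_pos: [0.455, -0.0716, 0.0172]
eef_rot: [0.426, 0.905, 0.0, 0.0]
ft_force: [-0.2, 0.3, 0.3]
width: 0.06
```

```bash
python3 -c "
from h import *
tilt()"
```

```text
t 19.0 pos [ 0.455  -0.0716  0.0172] jaw 0.69 level-turn [-0.0004  0.0012  0.    ] F [-0.2  0.3  0.3] M [-0.02 -0.06 -0.01] w 0.06 j [-0.56  0.28  0.69  2.13 -0.24  0.81  0.96]
```

apply_moves(
  deltas=[
    {"translation": [-0.0004,0,-0.0003],"turn": [-0.0004,0.0012,0],"hand": 0.025},
    {"translation": [0,0,0],"turn": [0,0,0],"hand": 0.025},
    {"translation": [0,0,0],"turn": [0,0,0],"hand": 0.025},
    {"translation": [0,0,0],"turn": [0,0,0],"hand": 0.025},
    {"translation": [0,0,0],"turn": [0,0,0],"hand": 0.025},
  ],
  newtons=12,
)

```text
time: 19.5
ee_pos: [0.4547, -0.0716, 0.0171]
eef_rot: [0.426, 0.905, 0.0, 0.0]
ft_force: [0.3, 0.3, -0.8]
width: 0.0325
```

apply_moves(
  deltas=[
    {"translation": [0,0,0],"turn": [0,0,0],"hand": 0.025},
    {"translation": [0,0,0],"turn": [0,0,0],"hand": 0.025},
  ],
  newtons=20,
)

```text
time: 19.7
ee_pos: [0.4547, -0.0716, 0.0171]
eef_rot: [0.426, 0.905, 0.0, 0.0]
ft_force: [0.0, -0.3, -0.6]
width: 0.0325
```

```bash
python3 -c "
from h import *
tilt()"
```

```text
t 19.7 pos [ 0.4547 -0.0716  0.0171] jaw 0.69 level-turn [-0.      0.0001  0.    ] F [ 0.  -0.3 -0.6] M [-0.09 -0.05  0.02] w 0.0325 j [-0.56  0.28  0.69  2.13 -0.24  0.81  0.96]
```

apply_moves(
  deltas=[
    {"translation": [0,0,0.04],"turn": [0,0,0],"hand": 0.025},
    {"translation": [0,0,0.05],"turn": [0,0,0],"hand": 0.025},
    {"translation": [0.001,0.015,0.045],"turn": [0,0,0],"hand": 0.025},
    {"translation": [0.006,0.035,0.02],"turn": [0,0,0],"hand": 0.025},
    {"translation": [0.0065,0.045,0],"turn": [0,0,0],"hand": 0.025},
  ],
)

```text
time: 20.2
ee_pos: [0.4655, 0.0194, 0.1775]
eef_rot: [0.432, 0.902, -0.001, -0.001]
ft_force: [1.2, -0.4, -1.0]
width: 0.0328
```

apply_moves(
  deltas=[
    {"translation": [0.0065,0.045,0],"turn": [0,0,0],"hand": 0.025},
    {"translation": [0.0065,0.045,0],"turn": [0,0,0],"hand": 0.025},
    {"translation": [0.0065,0.045,0],"turn": [0,0,0],"hand": 0.025},
    {"translation": [0.003,0.03,0],"turn": [0,0,0],"hand": 0.025},
    {"translation": [0,0,0],"turn": [0,0,0],"hand": 0.025},
  ],
)

```text
time: 20.7
ee_pos: [0.4878, 0.1977, 0.1791]
eef_rot: [0.429, 0.903, 0.002, -0.001]
ft_force: [-0.1, -0.0, -1.1]
width: 0.0321
```

```bash
python3 -c "
from h import *
tilt()"
```

```text
t 20.7 pos [0.4878 0.1977 0.1791] jaw 0.684 level-turn [-0.0034  0.0003  0.    ] F [-0.1 -0.  -1.1] M [-0.09  0.02  0.05] w 0.0321 j [-0.94  0.16  0.52  1.82 -0.09  1.18  0.29]
```

apply_moves(
  deltas=[
    {"translation": [0.009,0.0225,-0.015],"turn": [-0.0034,0.0003,0],"hand": 0.025},
    {"translation": [0,0,-0.025],"turn": [0,0,0],"hand": 0.025},
    {"translation": [0,0,-0.022],"turn": [0,0,0],"hand": 0.025},
    {"translation": [0,0,0],"turn": [0,0,0],"hand": 0.025},
    {"translation": [0,0,0],"turn": [0,0,0],"hand": 0.025},
  ],
)

```text
time: 21.2
ee_pos: [0.4974, 0.2194, 0.1159]
eef_rot: [0.429, 0.903, -0.0, 0.001]
ft_force: [0.5, -0.0, 0.0]
width: 0.0325
```

```bash
python3 - <<'E'
from h import *
s=tilt()
S=camera("scene")
t=tile(S,280,105,50,60,8);p=s["ee_pos"]-[0,0,.017]
for z in(0,.014):
    a=np.arange(0,6.29,.4);q=proj("scene",p+np.c_[.017*np.cos(a),.017*np.sin(a),a*0+z])
    for u,v in q: cv2.circle(t,(int((u-280+.5)*8),int((v-105+.5)*8)),1,(0,0,255),-1)
cv2.imwrite("pics/a4.png",t)
E
```

```text
t 21.2 pos [0.4974 0.2194 0.1159] jaw 0.684 level-turn [0.0013 0.0006 0.    ] F [ 0.5 -0.   0. ] M [-0.01 -0.   -0.05] w 0.0325 j [-0.94  0.27  0.5   1.85 -0.15  1.06  0.31]
```

View pics/a4.png

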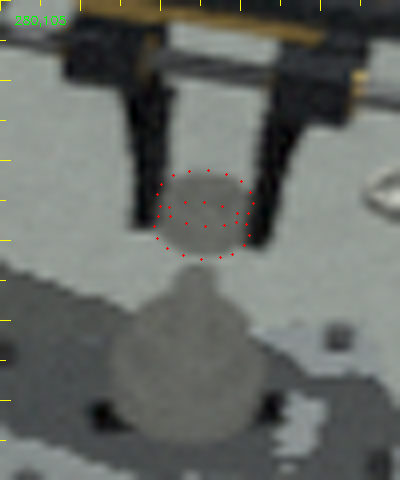

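apply_moves(
  deltas=[
    {"translation": [-0.0007,0.0011,-0.009],"turn": [0.0013,0.0006,0],"hand": 0.025},
    {"translation": [0,0,-0.005],"turn": [0,0,0],"hand": 0.025},
    {"translation": [0,0,0],"turn": [0,0,0],"hand": 0.025},
  ],
)

```text
time: 21.55
ee_pos: [0.4977, 0.2206, 0.1033]
eef_rot: [0.429, 0.903, 0.002, 0.001]
ft_force: [0.5, -1.7, -0.7]
width: 0.0322
```

```bash
python3 -c "
from h import *
tilt()"
```

```text
t 21.55 pos [0.4977 0.2206 0.1033] jaw 0.683 level-turn [-0.0027  0.0027  0.    ] F [ 0.5 -1.7 -0.7] M [-0.03  0.02 -0.01] w 0.0322 j [-0.93  0.29  0.5   1.86 -0.16  1.03  0.32]
```

apply_moves(
  deltas=[
    {"translation": [-0.001,0,-0.0035],"turn": [-0.0027,0.0027,0],"hand": 0.025},
    {"translation": [0,0,-0.0015],"turn": [0,0,0],"hand": 0.025},
  ],
)

```text
time: 21.75
ee_pos: [0.497, 0.2206, 0.0986]
eef_rot: [0.43, 0.903, 0.0, 0.0]
ft_force: [0.4, 0.1, -0.7]
width: 0.0325
```

```bash
python3 -c "
from h import *
tilt()"
```

```text
t 21.75 pos [0.497  0.2206 0.0986] jaw 0.683 level-turn [-0.0004  0.0006  0.    ] F [ 0.4  0.1 -0.7] M [-0.06  0.03  0.02] w 0.0325 j [-0.93  0.29  0.5   1.86 -0.16  1.02  0.32]
```

apply_moves(
  deltas=[
    {"translation": [-0.0002,-0.0001,-0.002],"turn": [-0.0004,0.0006,0],"hand": 0.025},
  ],
)

```text
time: 21.85
ee_pos: [0.4969, 0.2206, 0.0967]
eef_rot: [0.43, 0.903, 0.0, 0.0]
ft_force: [-0.5, -0.8, -0.8]
width: 0.0325
```

apply_moves(
  deltas=[
    {"translation": [0,0,-0.0015],"turn": [0,0,0],"hand": 0.025},
  ],
)

```text
time: 21.95
ee_pos: [0.4969, 0.2206, 0.095]
eef_rot: [0.43, 0.903, 0.0, 0.0]
ft_force: [-0.9, 0.1, -0.7]
width: 0.0324
```

apply_moves(
  deltas=[
    {"translation": [0,0,-0.0015],"turn": [0,0,0],"hand": 0.025},
  ],
)

```text
time: 22.05
ee_pos: [0.4969, 0.2207, 0.0934]
eef_rot: [0.429, 0.903, 0.0, 0.0]
ft_force: [0.5, -0.0, -0.6]
width: 0.032
```

apply_moves(
  deltas=[
    {"translation": [0,0,-0.0015],"turn": [0,0,0],"hand": 0.025},
  ],
)

```text
time: 22.15
ee_pos: [0.4969, 0.2207, 0.0918]
eef_rot: [0.429, 0.903, 0.0, 0.0]
ft_force: [-0.3, 0.2, -1.1]
width: 0.0323
```

```bash
python3 -c "
from h import *
tilt()"
```

```text
t 22.15 pos [0.4969 0.2207 0.0918] jaw 0.683 level-turn [-0.0001  0.0002  0.    ] F [-0.3  0.2 -1.1] M [-0.08 -0.01 -0.02] w 0.0323 j [-0.93  0.3   0.49  1.87 -0.17  1.01  0.32]
```

apply_moves(
  deltas=[
    {"translation": [0,0,-0.003],"turn": [0,0,0],"hand": 0.025},
    {"translation": [0,0,-0.004],"turn": [0,0,0],"hand": 0.025},
  ],
)

```text
time: 22.35
ee_pos: [0.4971, 0.2208, 0.0846]
eef_rot: [0.429, 0.903, 0.0, 0.0]
ft_force: [0.9, -0.4, 0.0]
width: 0.0322
```

apply_moves(
  deltas=[
    {"translation": [0,0,-0.004],"turn": [0,0,0],"hand": 0.025},
    {"translation": [0,0,-0.004],"turn": [0,0,0],"hand": 0.025},
  ],
)

```text
time: 22.55
ee_pos: [0.497, 0.2207, 0.0757]
eef_rot: [0.429, 0.903, 0.0, 0.0]
ft_force: [-0.1, -0.0, 0.2]
width: 0.0323
```

```bash
python3 -c "
from h import *
tilt()"
```

```text
t 22.55 pos [0.497  0.2207 0.0757] jaw 0.683 level-turn [-0.0004  0.0006  0.    ] F [-0.1 -0.   0.2] M [-0.02 -0.    0.03] w 0.0323 j [-0.92  0.33  0.49  1.88 -0.18  0.98  0.33]
```

apply_moves(
  deltas=[
    {"translation": [-0.0002,0,-0.002],"turn": [-0.0004,0.0006,0],"hand": 0.025},
    {"translation": [0,0,-0.001],"turn": [0,0,0],"hand": 0.025},
  ],
)

```text
time: 22.75
ee_pos: [0.4965, 0.2205, 0.0718]
eef_rot: [0.429, 0.903, -0.0, -0.0]
ft_force: [-0.2, 0.1, -0.8]
width: 0.0321
```

apply_moves(
  deltas=[
    {"translation": [0,0,-0.001],"turn": [0,0,0],"hand": 0.025},
  ],
)

```text
time: 22.85
ee_pos: [0.4966, 0.2206, 0.0709]
eef_rot: [0.429, 0.903, -0.0, -0.0]
ft_force: [-2.9, -1.4, 12.8]
width: 0.0321
```

apply_moves(
  deltas=[
    {"translation": [0,0,-0.0007],"turn": [0,0,0],"hand": 0.025},
  ],
)

```text
time: 22.95
ee_pos: [0.4967, 0.2206, 0.0709]
eef_rot: [0.43, 0.903, -0.0, -0.0]
ft_force: [-5.6, -2.3, 13.7]
width: 0.0323
```

Seated at 70.9 mm (underside ≈ 54 mm). Release and retreat.

apply_moves(
  deltas=[
    {"translation": [0,0,0],"turn": [0,0,0],"hand": 0.087},
    {"translation": [0,0,0],"turn": [0,0,0],"hand": 0.087},
    {"translation": [0,0,0],"turn": [0,0,0],"hand": 0.087},
    {"translation": [0,0,0],"turn": [0,0,0],"hand": 0.087},
    {"translation": [0,0,0.03],"turn": [0,0,0],"hand": 0.087},
  ],
)

```text
time: 23.45
ee_pos: [0.4951, 0.2199, 0.0988]
eef_rot: [0.429, 0.903, -0.002, -0.002]
ft_force: [0.9, 0.3, 0.6]
width: 0.0643
```

apply_moves(
  deltas=[
    {"translation": [0,0,0.04],"turn": [0,0,0],"hand": 0.087},
    {"translation": [0,0,0.04],"turn": [0,0,0],"hand": 0.087},
    {"translation": [0,-0.04,0.02],"turn": [0,0,0],"hand": 0.087},
    {"translation": [0,-0.04,0],"turn": [0,0,0],"hand": 0.087},
    {"translation": [0,-0.04,0],"turn": [0,0,0],"hand": 0.087},
  ],
)

```text
time: 23.95
ee_pos: [0.4953, 0.1028, 0.2056]
eef_rot: [0.425, 0.905, -0.0, 0.0]
ft_force: [0.8, 0.4, -0.4]
width: 0.0866
```

apply_moves(
  deltas=[
    {"translation": [0,-0.03,0],"turn": [0,0,0],"hand": 0.087},
    {"translation": [0,0,0],"turn": [0,0,0],"hand": 0.087},
    {"translation": [0,0,0],"turn": [0,0,0],"hand": 0.087},
    {"translation": [0,0,0],"turn": [0,0,0],"hand": 0.087},
  ],
)

```text
time: 24.35
ee_pos: [0.4955, 0.0661, 0.2066]
eef_rot: [0.429, 0.904, 0.001, 0.001]
ft_force: [-0.2, -0.3, -0.0]
width: 0.087
```

```bash
python3 - <<'E'
from h import *
tilt()
S=camera("scene")
t=tile(S,275,112,60,60,8)
for r,z in((.029,.038),(.023,.054),(.017,.068)):
    a=np.arange(0,6.29,.3);q=proj("scene",np.array([.4967,.2206,z])+np.c_[r*np.cos(a),r*np.sin(a),a*0])
    for u,v in q: cv2.circle(t,(int((u-275+.5)*8),int((v-112+.5)*8)),1,(0,0,255),-1)
cv2.imwrite("pics/a5.png",t)
E
```

```text
t 24.35 pos [0.4955 0.0661 0.2066] jaw 0.685 level-turn [-0.0007  0.0021  0.    ] F [-0.2 -0.3 -0. ] M [-0.08  0.    0.03] w 0.087 j [-0.82  0.06  0.63  1.86 -0.04  1.23  0.5 ]
```

View pics/a5.png

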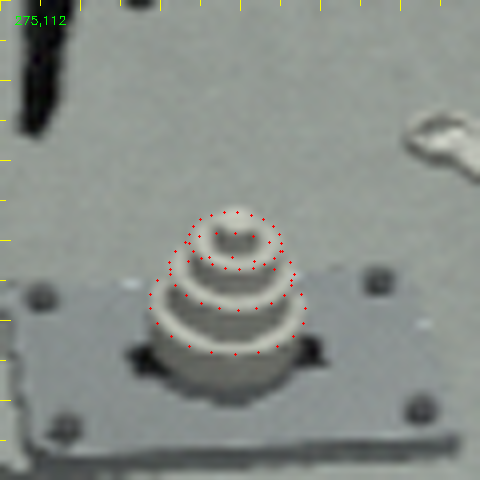

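```bash
python3 -c "
from bench import order
print(order.close_job())"
```

```text
the job is handed in; nothing more can be done
None
```

All three spacers are on the axle, widest first, then middle, then narrowest. The gripper is open and clear, and I handed the job in at about 24 s.

- **Threading:** each spacer passed over the axle's end with no sign of contact. The camera fix on the axle tip was close enough that no searching was needed.
- **Seating:** each spacer was lowered slowly until it met firm resistance. The undersides came to rest at about 19.9, 37.9 and 53.9 mm, against the 20, 38 and 54 mm given. The highest upward force I read was about 14 N.
- **Final picture:** the rims of all three rings match the outlines I projected for seated rings, so they look flat and fully home. With the gripper withdrawn, the measured force was near zero.
- **Small disagreements:** the finger opening read about 1.5 mm under size on the narrow spacer. A picture of it in the gripper showed it centred where expected. The first picture estimates of the plate's centre from the two cameras differed by about 3 mm; I used the tip position, where they agreed to within 1 mm.
- **Bystanders:** I planned the paths to stay clear of the carton, the spanner and the tin, but took no final picture of the carton and tin to confirm they had not moved. The end of the spanner that shows in the last picture looks unmoved.

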